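Scrub the mug with the bottle brush and hang the brush up

TASK

Stand the bottle brush, bristles down, in the mug and let go of it, then take it again by the upper end of its handle and scrub the inside of the mug with two up-and-down strokes, each lifting the bristles to about half the mug's depth and coming back down to the bottom. Then hang the brush up by its eye on the peg of the hook stand so that it hangs straight down by itself, and leave the mug upright on the counter. Do not knock the mug, the jars, the tin or the small cup over.

Things in the scene. Friction and masses are not known exactly. Their poses are not given: they have to be found in the camera images.
- brush: bottle brush, 200 mm long, 90 g, lying with its bristle end roughly towards the robot. Origin in its middle; x axis along it towards the eye end. Pale square bristle head with rounded edges, 30 x 30 mm, x = -100 to -52 mm; thin steel neck; flat wooden handle 30 mm wide (y), 12 mm thick (z), x = -13 to +74 mm, then the wooden eye. Centre of mass about 63 mm to the bristle side
- brush_tip (a point): centre of the brush's flat bristle end (x = -100 mm in the brush's frame)
- brush_eye (a point): centre of the hole in the brush's round eye (x = +83 mm in the brush's frame, axes as the brush's): hole 24 mm diameter with its axis along z, eye 34 mm outside and 12 mm thick
- mug: large white china mug with a small leaf pattern, 95 mm high, 92 mm outside diameter at the rim, 70 mm at the foot; mouth about 78 mm, tapering to about 50 mm inside at the floor, 87 mm deep. Origin under it at counter level, z up; the handle points along its -y axis, to 63 mm from the origin; the round cup's axis is at y = +16.5 mm
- mug_floor (a point): centre of the mug's inner floor, 8 mm above the counter, on the cup's axis
- hook_stand: fixed hook stand: wooden plinth 150 x 110 x 12 mm, origin under its centre; a steel post of 14 mm diameter, 235 mm high, stands at x = +45 mm of its frame and carries one peg that points along the stand's -x axis and rises outwards by 15 degrees
- peg: the round steel peg of the hook stand, 8 mm diameter; origin on the post's axis, 218 mm above the counter. Its z axis runs outwards along the peg, its x axis points up across it, y sideways. Clear peg from z = 7 to 75 mm, ending in a ball of 11 mm diameter
- peg_end (a point): outermost point of the peg's ball end (z = 80.5 mm in the peg's frame)
- honey_jar: small jar with a dark lid, 49 mm diameter, 75 mm high, a bystander; origin under it, z up
- spice_jar: spice jar with a red lid, 45 mm diameter, 109 mm high, a bystander; origin under it, z up
- tin: low food tin, 75 mm diameter, 58 mm high, a bystander; origin under it, z up
- cup_small: small low cup, 62 mm diameter, 51 mm high, a bystander; origin under it, z up

How it is judged:
By the outcome, as a careful person would: the job done as asked, in the order asked, and still so for the second after the job is handed in, with the robot touching nothing.
It also fails if it takes over 66 s, if anything falls off the work surface, if the arm or the gripper's body presses on something with over 40 N, if the wrist force passes 120 N, or if a joint passes its speed limit or range.

ROBOT

A 6-joint arm with a two-finger parallel gripper is mounted at the origin on a cart in front of the work surface, level with it; the furniture and walls round the work are solid. World frame = base frame: x ahead of the robot, y to its left, z up, the work surface at z = 0. Lengths are in m, angles in degrees, forces in N, time in s.
With the tool pointing down it reaches from about 0.3 to 0.75 m from the base axis. Payload 8.5 kg.
Tool frame: the origin (TCP) lies midway between the tips of the shut fingers; the grasp point (between the pads) lies 19 mm behind it; z points along the fingers, y is the line along which they close (so a half turn about z gives the same grasp; the last joint's range is limited). The gripper opens to 85 mm and grips with 20 to 120 N. Pads are 22 mm wide; open, the fingers measure 114 mm over their backs; the gripper's body (76 mm by 85 mm) begins 54 mm behind the grasp point. The pads swing forward as they close: fully open they stand 13 mm farther back than shut.
Start: joints at [55.502, 21.807, 74.336, -0, 83.858, -12.336], TCP at [0.207, 0.509, 0.231] pointing down, gripper open.
Joint ranges: [-178.18, 178.18], [-50.72, 133.34], [12.68, 142.11], [-81.47, 261.47], [9.98, 163.14], [-165.26, 165.26]. Speed limits (degrees/s): [136.94, 136.94, 180, 180, 180, 180].

INTERFACE

Orientations are given as a 3x3 rotation matrix whose columns are the frame's x, y, z axes.
In Python, from rig import observe, optics, order, spotter gives the robot as it stands.
- The arm moves only by the tool move_arm, never from a script. Its argument "series" is text: rows parted by semicolons, each of 5 numbers parted by spaces: the shift along the tool's x, y, z in cm, then the turn about the tool's z in degrees, then the opening, from -1 (shut) to 1 (fully open). A call has 1 to 8 rows; each row is the pose to reach, as a shift and turn from the pose commanded when the call began, along the tool's axes at that moment; what a row does not reach only later rows make up. A row lasts 1/8 s, in which the tool goes at most 62.5 mm and 10.7 degrees, less where a joint would pass 70% of its speed; a pose out of reach is approached as far as the arm can. A call with a gripper value outside its range is refused whole. The fingers move at their own pace and stop on an object; "force" is the grip in N (left out, the last holds). Time passes only in rows, so rows that repeat a pose let the fingers close. It gives the time, the measured TCP pose, the force, the opening and the grip force at its end, in the units of the state.
- observe(): the state, without advancing time (a new reading comes with each control period).
- optics.get_image(name): name is "scene" or "top" or "wrist"; returns a dict with "pixels" (384x512x3 uint8, blue, green, red), "camera_matrix" (3x3 intrinsics, pixels), "dist" ([k1, k2, p1, p2, k3] as OpenCV has them; the pictures are not rectified), "rvec" (rotation vector, rad) and "tvec" (3), from world to camera coordinates, as OpenCV has them. Camera axes: x right, y down, z forward; pixel columns grow to the right and rows downward; lengths in m; the calibration is good to about 2 mm. A picture is of the moment at which its call begins. There is no depth.
- order.close_job(): hands the job in; it is judged then, once.
Trained networks look in the newest picture that a camera, given by its name, has taken for a name from the list of things; names that differ only in an ending like _2 or _b are one class to them, and where a whole thing is asked for, a point or a joint stands for the part that bears it (a point fixed in the world has none). Each returns a list of dicts, best first, with "score" (0 to 1); they miss things now and then, are a little off and sometimes report something else, mostly with a low value. They report only what shows in the picture. A call takes as long as a camera call.
- spotter.find_in(thing, camera): "point" ([x, y, z] in m, in world coordinates, good to about 4 mm: the middle of the surface that is visible of it).
- spotter.cut_out(thing, camera): "pixels" (384x512 bool, what is visible of it).
- spotter.mark_of(thing, camera): "point" ([x, y, z] in m, in world coordinates, good to about 4 mm: a listed point, or the origin of a listed thing).
The state is a dict: "time_s": time; "q": joint angles; "qvel": joint speeds; "joint_efforts": joint torques, N m; "position": TCP position; "tool_rot": TCP orientation; "ft_force": force on the tool from outside, world axes, zero at the start; "wrist_torque": the same for the moment, N m; "grip_width": finger opening in m; "gripper_force": force on a finger pad.
Only numpy, scipy, OpenCV 4.12 (cv2) and the standard library are available. Lean on these libraries where they do the work, as an engineer would, in place of code of your own. Each camera call takes 0.05 s, during which the arm holds its last target. There are 200 camera calls.

## Working session

There is one attempt and no reset: what is moved stays moved. The work goes in short steps, Python scripts to look and compute and a tool call to move; the robot and the scene stay as the last step left them, time stands still between calls to the robot, and variables do not carry over. Pictures are saved under pics/ and viewed, at most 10 in all, crops included, and the job is handed in when it is done.

Besides the shell and the picture viewer there is one more tool, called after "Call:" as name(argument=value, ...), one argument or row to a line, values as JSON. move_arm: Moves the arm, as the interface text tells. Its arguments: {"type":"object","properties":{"series":{"type":"string"},"force":{"type":"number"}},"required":["series"]}

```bash
mkdir -p pics; ls; cat > h.py <<'E'
import numpy as np, cv2
from rig import observe, optics, order, spotter
def snap(c,f):
    d=optics.get_image(c); cv2.imwrite('pics/'+f,d['pixels']); return d
def proj(d,P):
    return cv2.projectPoints(np.float64(P).reshape(-1,3),d['rvec'],d['tvec'],d['camera_matrix'],d['dist'])[0].reshape(-1,2)
def ray(d,uv,z):
    n=cv2.undistortPoints(np.float64(uv).reshape(-1,1,2),d['camera_matrix'],d['dist']).reshape(-1,2)
    R=cv2.Rodrigues(d['rvec'])[0]; c=-R.T@np.ravel(d['tvec']); D=np.c_[n,np.ones(len(n))]@R
    return c+D*((z-c[2])/D[:,2])[:,None]
def st():
    s=observe(); print('t',round(s['time_s'],2),'p',np.round(s['position'],4),'w',round(s['grip_width'],4),'gf',s['gripper_force'],'f',np.round(s['ft_force'],1)); print(np.round(s['tool_rot'],3).tolist(),np.round(s['q'],1)); return s
E
python3 - <<'E'
from h import *
np.set_printoptions(precision=4,suppress=True)
st()
for c in('top','scene'):
    snap(c,c+'0.png')
    for t in 'brush brush_tip brush_eye mug mug_floor hook_stand peg peg_end honey_jar spice_jar tin cup_small'.split():
        r=spotter.mark_of(t,c)
        print(c,t,[(np.round(a['point'],3).tolist(),round(a['score'],2)) for a in r[:2]])
E
python3 -c "
import cv2,numpy as np
cv2.imwrite('pics/a.png',cv2.resize(np.vstack([cv2.imread('pics/top0.png'),cv2.imread('pics/scene0.png')]),(400,600)))"
```

```text
pics
t 0.0 p [0.2073 0.5091 0.2307] w 0.0855 gf 0.0 f [-0.3 -0.1 -0.5]
[[-0.926, 0.377, -0.001], [0.377, 0.926, -0.001], [0.0, -0.001, -1.0]] [ 55.5  21.8  74.4  -0.   83.9 -12.3]
top brush [([0.465, -0.004, 0.013], 0.62), ([0.517, -0.14, 0.008], 0.36)]
top brush_tip [([0.368, 0.017, 0.014], 0.98), ([0.538, -0.421, -0.002], 0.32)]
top brush_eye [([0.548, -0.02, 0.016], 0.55)]
top mug [([0.514, -0.156, 0.002], 0.58)]
top mug_floor [([0.546, -0.014, 0.014], 0.73), ([0.52, -0.133, 0.008], 0.59)]
top hook_stand [([0.542, -0.42, 0.004], 0.82)]
top peg [([0.587, -0.424, 0.218], 0.52)]
top peg_end []
top honey_jar [([0.635, -0.104, 0.001], 0.8)]
top spice_jar [([0.363, -0.327, -0.001], 0.76)]
top tin [([0.676, -0.202, -0.001], 0.61)]
top cup_small [([0.683, 0.075, -0.001], 0.84)]
scene brush [([0.464, -0.002, 0.013], 0.66)]
scene brush_tip [([0.369, 0.022, 0.01], 0.86)]
scene brush_eye [([0.55, -0.02, 0.014], 0.83)]
scene mug [([0.511, -0.154, -0.0], 0.62)]
scene mug_floor [([0.512, -0.137, 0.01], 0.92)]
scene hook_stand [([0.541, -0.42, -0.003], 0.89)]
scene peg [([0.586, -0.427, 0.219], 0.51), ([0.551, -0.019, 0.014], 0.21)]
scene peg_end [([0.36, -0.331, 0.003], 0.61), ([0.512, -0.423, 0.237], 0.56)]
scene honey_jar [([0.64, -0.107, -0.006], 0.91)]
scene spice_jar [([0.362, -0.33, 0.001], 0.59)]
scene tin [([0.68, -0.199, 0.002], 0.96)]
scene cup_small [([0.54, -0.419, -0.001], 0.66), ([0.682, 0.073, 0.003], 0.63)]
```

View pics/top0.png

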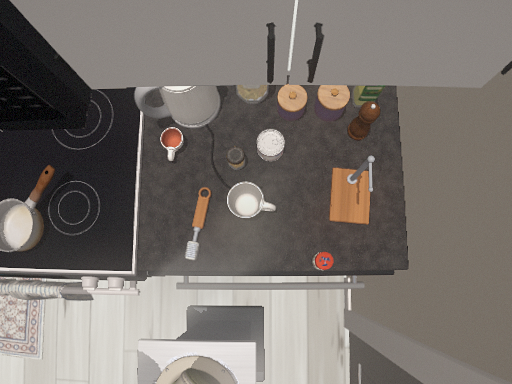

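View pics/scene0.png

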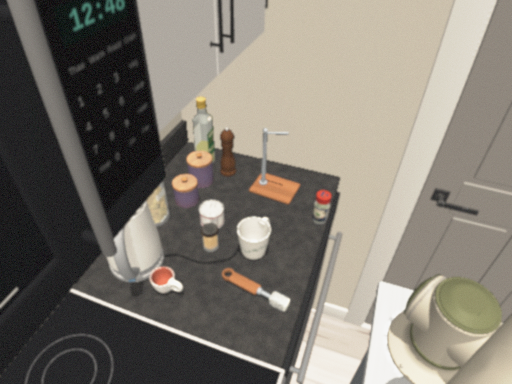

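The top view shows the brush lying from its eye at (204,192) to its bristles at (191,253). The mug is at (245,200), the stand at (350,195) with its peg running towards the robot, and the red-lid jar at (323,261). The scene view agrees with this. The tool can only point down, so I'll grip the brush lightly at the eye, let the heavy head swing down, and go on from there.

```bash
cat >> h.py <<'E'
def go(P,yaw):
    "shift (cm, tool axes) and turn to put TCP at P with tool y at world angle yaw; uses measured pose"
    s=observe(); R=np.array(s['tool_rot']); d=R.T@(np.array(P)-s['position'])*100
    y=np.degrees(np.arctan2(R[1,1],R[0,1])); t=-((yaw-y+180)%360-180)
    print('go',np.round(d,2),'turn',round(t,1))
E
python3 -c "
from h import *
go([.547,-.0195,.17],77.7)"
```

```text
go [-51.4  -36.17   6.13] turn -9.9
```

Call:
move_arm(
  series="-51.4 -36.2 0 -9.9 1;-51.4 -36.2 0 -9.9 1;-51.4 -36.2 0 -9.9 1;-51.4 -36.2 0 -9.9 1;-51.4 -36.2 0 -9.9 1;-51.4 -36.2 0 -9.9 1;-51.4 -36.2 0 -9.9 1;-51.4 -36.2 0 -9.9 1",
  force=20,
)

```text
time_s: 2.3
position: [0.4771, 0.0886, 0.2316]
tool_rot: [[-0.977, 0.213, 0.001], [0.213, 0.977, 0.0], [-0.001, 0.0, -1.0]]
ft_force: [0.8, 0.5, -0.9]
grip_width: 0.0852
gripper_force: 0.0
```

```bash
python3 -c "
from h import *
st();go([.547,-.0195,.17],77.7)"
```

```text
t 2.3 p [0.4771 0.0886 0.2316] w 0.0852 gf 0.0 f [ 0.8  0.5 -0.9]
[[-0.977, 0.213, 0.001], [0.213, 0.977, 0.0], [-0.001, 0.0, -1.0]] [ -3.5  15.3  84.2   0.   80.5 -81.2]
go [-9.13 -9.08  6.16] turn 0.0
```

Call:
move_arm(
  series="-9.1 -9.1 6 0 1;-9.1 -9.1 6 0 1;-9.1 -9.1 6 0 1;-9.1 -9.1 6 0 0.2;-9.1 -9.1 6 0 0.2",
)

```text
time_s: 2.92
position: [0.5455, -0.0165, 0.1723]
tool_rot: [[-0.977, 0.211, 0.001], [0.211, 0.977, -0.0], [-0.001, 0.0, -1.0]]
ft_force: [0.5, 0.9, -0.0]
grip_width: 0.0522
gripper_force: 0.0
```

```bash
python3 - <<'E'
from h import *
st()
d=snap('wrist','w1.png')
for c in('wrist','top','scene'):
    for t in('brush_tip','brush_eye','brush'):
        r=spotter.mark_of(t,c); print(c,t,[(np.round(a['point'],4).tolist(),round(a['score'],2)) for a in r[:2]])
E
```

```text
t 2.92 p [ 0.5455 -0.0165  0.1723] w 0.0522 gf 0.0 f [ 0.5  0.9 -0. ]
[[-0.977, 0.211, 0.001], [0.211, 0.977, -0.0], [-0.001, 0.0, -1.0]] [-14.2  24.2  80.8   0.   75.  -92. ]
wrist brush_tip []
wrist brush_eye [([0.5449, -0.0202, 0.015], 0.59)]
wrist brush [([0.466, -0.0011, 0.0139], 0.7)]
top brush_tip [([0.3678, 0.017, 0.014], 0.98), ([0.5385, -0.4206, -0.0019], 0.32)]
top brush_eye [([0.5478, -0.0199, 0.0159], 0.55)]
top brush [([0.4654, -0.0041, 0.0127], 0.62), ([0.5173, -0.1398, 0.0084], 0.36)]
scene brush_tip [([0.3691, 0.0221, 0.0101], 0.86)]
scene brush_eye [([0.5505, -0.0204, 0.0144], 0.83)]
scene brush [([0.4635, -0.0025, 0.0128], 0.66)]
```

View pics/w1.png

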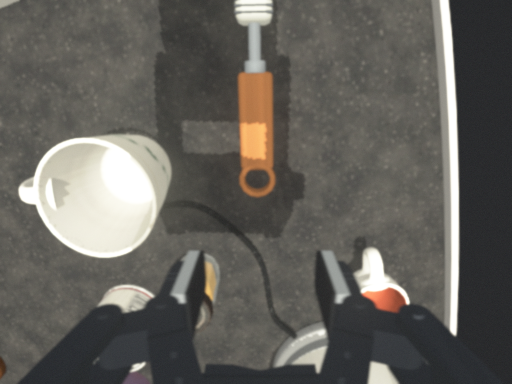

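The wrist view shows the eye ring at (257,181) and the handle running up to the bristles at (253,10). The mug is on the left and clear of the gripper.

```bash
python3 - <<'E'
from h import *
d=optics.get_image('wrist')
print(ray(d,[[257,180.5],[256,70]],.021), ray(d,[[254,30]],.015))
m=ray(d,[[257,180.5],[256,70]],.021); v=m[0]-m[1]; print(np.degrees(np.arctan2(v[1],v[0])))
print(proj(d,[.5455,-.0165,.0]))
E
```

```text
[[ 0.54739863 -0.02152346  0.021     ]
 [ 0.45228606 -0.00147368  0.021     ]] [[0.42014471 0.00381415 0.015     ]]
-11.903698156498448
[[261.7595352  171.60617836]]
```

Call:
move_arm(
  series="0 -0.45 6 0 0.1;0 -0.45 11 0 0.1;0 -0.45 14.5 0 0.1;0 -0.45 16 0 0.1;0 -0.45 16.7 0 0.1;0 -0.45 16.9 0 0.1;0 -0.45 16.9 0 0.1",
)

```text
time_s: 4.35
position: [0.5454, -0.0222, 0.0032]
tool_rot: [[-0.977, 0.212, 0.002], [0.212, 0.977, -0.0], [-0.002, -0.0, -1.0]]
ft_force: [0.2, -0.6, 0.2]
grip_width: 0.047
gripper_force: 0.0
```

Call:
move_arm(
  series="0 0 0 0 -0.3;0 0 0 0 -0.6;0 0 0 0 -0.6;0 0 0 0 -0.6",
  force=20,
)

```text
time_s: 4.85
position: [0.5449, -0.0221, 0.0024]
tool_rot: [[-0.977, 0.212, 0.0], [0.212, 0.977, -0.0], [-0.0, -0.0, -1.0]]
ft_force: [0.8, -0.1, -0.2]
grip_width: 0.032
gripper_force: 24.6
```

Call:
move_arm(
  series="0.5 0 -3 0 -0.6;1 0 -6 0 -0.6;2 0 -9 0 -0.6;3.5 0 -12 0 -0.6;5.5 0 -15 0 -0.6;8 0 -18 0 -0.6;10 0 -20 0 -0.6;10 0 -20 0 -0.6",
)

```text
time_s: 5.85
position: [0.4468, -0.0007, 0.2034]
tool_rot: [[-0.977, 0.212, 0.002], [0.212, 0.977, -0.001], [-0.002, -0.0, -1.0]]
ft_force: [0.3, 0.6, -2.1]
grip_width: 0.0317
gripper_force: 24.3
```

```bash
python3 - <<'E'
from h import *
st()
d=snap('scene','s2.png')
for c in('top','scene'):
    for t in('brush_tip','brush_eye'):
        r=spotter.mark_of(t,c); print(c,t,[(np.round(a['point'],4).tolist(),round(a['score'],2)) for a in r[:2]])
cv2.imwrite('pics/s2c.png',cv2.resize(d['pixels'][100:340,130:370],(600,600)))
E
```

```text
t 5.85 p [ 0.4468 -0.0007  0.2034] w 0.0317 gf 24.33470983291045 f [ 0.3  0.6 -2.1]
[[-0.977, 0.212, 0.002], [0.212, 0.977, -0.001], [-0.002, -0.0, -1.0]] [-15.3  12.9  92.6   0.   74.4 -93.1]
top brush_tip [([0.3678, 0.017, 0.014], 0.98), ([0.5385, -0.4206, -0.0019], 0.32)]
top brush_eye [([0.5478, -0.0199, 0.0159], 0.55)]
scene brush_tip [([0.2734, 0.0388, 0.1747], 0.72)]
scene brush_eye [([0.4528, 0.0013, 0.2129], 0.85)]
```

View pics/s2c.png

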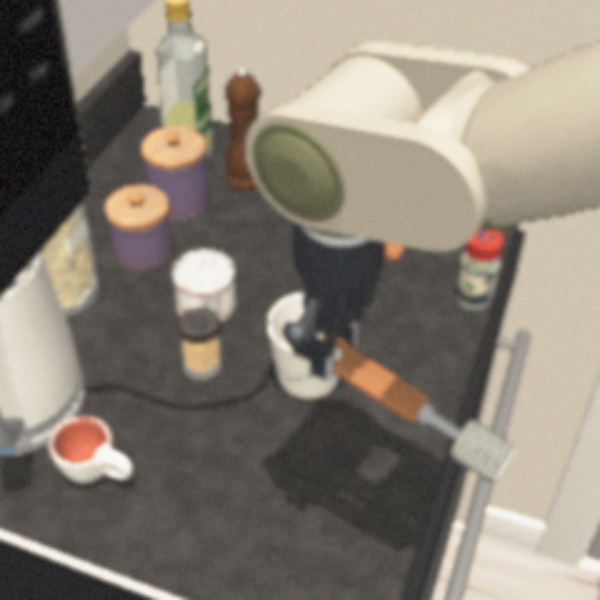

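The brush is held but has only rotated about 12°, because pad friction is holding it. I'll move back over the counter and ease the grip in small steps so the head swings down.

Call:
move_arm(
  series="-5 0 1 0 -0.6;-10 0 2 0 -0.6;-10 0 2 0 -0.6;-10 0 2 0 -0.35;-10 0 2 0 -0.3;-10 0 2 0 -0.28",
  force=20,
)

```text
time_s: 6.85
position: [0.5444, -0.0219, 0.1828]
tool_rot: [[-0.977, 0.212, 0.001], [0.212, 0.977, -0.0], [-0.001, -0.0, -1.0]]
ft_force: [0.2, 0.2, -1.0]
grip_width: 0.0316
gripper_force: 24.3
```

Call:
move_arm(
  series="0 0 0 0 -0.27;0 0 0 0 -0.27",
)

```text
time_s: 7.1
position: [0.5448, -0.0221, 0.1825]
tool_rot: [[-0.977, 0.212, 0.0], [0.212, 0.977, -0.0], [-0.0, -0.0, -1.0]]
ft_force: [0.3, -0.4, -0.6]
grip_width: 0.032
gripper_force: 24.3
```

Call:
move_arm(
  series="0 0 0 0 -0.26;0 0 0 0 -0.26",
)

```text
time_s: 7.35
position: [0.5448, -0.0221, 0.1823]
tool_rot: [[-0.977, 0.212, -0.0], [0.212, 0.977, -0.0], [0.0, -0.0, -1.0]]
ft_force: [-0.1, -0.1, -0.9]
grip_width: 0.0319
gripper_force: 24.3
```

Call:
move_arm(
  series="0 0 0 0 -0.25;0 0 0 0 -0.25",
)

```text
time_s: 7.6
position: [0.5449, -0.0221, 0.1823]
tool_rot: [[-0.977, 0.212, -0.0], [0.212, 0.977, 0.0], [0.0, 0.0, -1.0]]
ft_force: [-0.1, -0.8, -1.8]
grip_width: 0.0321
gripper_force: 18.4
```

Call:
move_arm(
  series="0 0 0 0 -0.245;0 0 0 0 -0.245",
)

```text
time_s: 7.85
position: [0.5448, -0.0221, 0.1823]
tool_rot: [[-0.977, 0.212, -0.0], [0.212, 0.977, 0.0], [0.0, 0.0, -1.0]]
ft_force: [0.0, -0.3, -1.7]
grip_width: 0.0329
gripper_force: 11.3
```

Call:
move_arm(
  series="0 0 0 0 -0.24;0 0 0 0 -0.24",
)

```text
time_s: 8.1
position: [0.5449, -0.0222, 0.1823]
tool_rot: [[-0.977, 0.212, 0.0], [0.212, 0.977, -0.0], [-0.0, -0.0, -1.0]]
ft_force: [0.2, -0.8, -0.9]
grip_width: 0.0323
gripper_force: 4.5
```

```bash
python3 - <<'E'
from h import *
st()
d=snap('scene','s3.png')
for t in('brush_tip','brush_eye'):
        r=spotter.mark_of(t,'scene'); print(t,[(np.round(a['point'],4).tolist(),round(a['score'],2)) for a in r[:2]])
E
```

```text
t 8.1 p [ 0.5449 -0.0222  0.1823] w 0.0323 gf 4.492738124972675 f [ 0.2 -0.8 -0.9]
[[-0.977, 0.212, 0.0], [0.212, 0.977, -0.0], [-0.0, -0.0, -1.0]] [-14.8  23.7  79.9  -0.   76.5 -92.5]
brush_tip [([0.5968, -0.0297, 0.01], 0.54)]
brush_eye []
```

Call:
move_arm(
  series="0 0 0 0 -0.24;0 0 0 0 -0.24;0 0 0 0 -0.24;0 0 0 0 -0.24",
)

```text
time_s: 8.75
position: [0.5449, -0.0221, 0.1823]
tool_rot: [[-0.977, 0.212, 0.0], [0.212, 0.977, -0.0], [-0.0, 0.0, -1.0]]
ft_force: [0.0, 0.3, -1.5]
grip_width: 0.0324
gripper_force: 4.5
```

```bash
python3 - <<'E'
from h import *
st()
d=snap('scene','s3.png')
for t in('brush_tip','brush_eye'):
        r=spotter.mark_of(t,'scene'); print(t,[(np.round(a['point'],4).tolist(),round(a['score'],2)) for a in r[:2]])
cv2.imwrite('pics/s3c.png',cv2.resize(d['pixels'][140:340,150:350],(600,600)))
E
```

```text
t 8.75 p [ 0.5449 -0.0221  0.1823] w 0.0324 gf 4.459149907634128 f [ 0.   0.3 -1.5]
[[-0.977, 0.212, 0.0], [0.212, 0.977, -0.0], [-0.0, 0.0, -1.0]] [-14.8  23.7  79.9   0.   76.5 -92.5]
brush_tip [([0.5667, -0.0254, 0.0093], 0.76)]
brush_eye [([0.5539, -0.0236, 0.1892], 0.58)]
```

View pics/s3c.png

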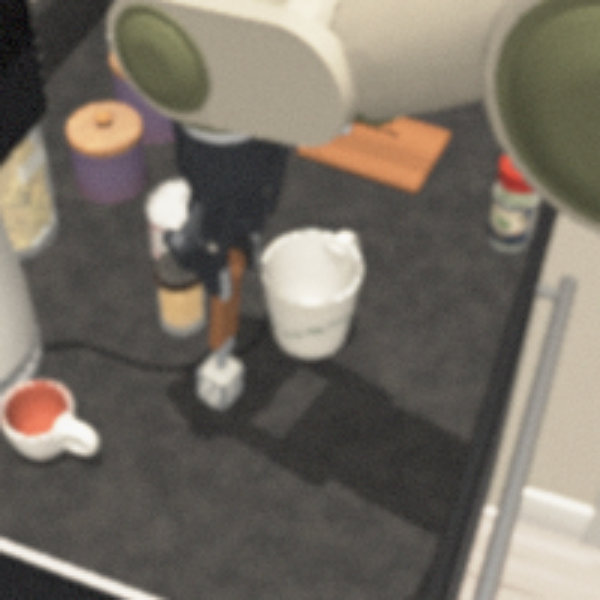

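The brush now hangs about 5° off vertical with its tip at z≈0.009. I'll lower it until the flat end sits on the counter to square it up, then grip.

Call:
move_arm(
  series="0 0 0.4 0 -0.24;0 0 0.8 0 -0.24;0 0 1.1 0 -0.24;0 0 1.3 0 -0.24;0 0 1.3 0 -0.24",
)

```text
time_s: 9.52
position: [0.5455, -0.0223, 0.1701]
tool_rot: [[-0.977, 0.212, 0.002], [0.212, 0.977, -0.001], [-0.003, -0.0, -1.0]]
ft_force: [-0.1, -0.1, 5.6]
grip_width: 0.0327
gripper_force: 5.4
```

```bash
python3 - <<'E'
from h import *
st()
d=snap('scene','s4.png')
for t in('brush_tip','brush_eye'):
        r=spotter.mark_of(t,'scene'); print(t,[(np.round(a['point'],4).tolist(),round(a['score'],2)) for a in r[:2]])
m=spotter.cut_out('mug','scene')[0]['pixels']; v,u=np.nonzero(m); print(u.min(),u.max(),v.min(),v.max())
E
```

```text
t 9.53 p [ 0.5455 -0.0223  0.1701] w 0.0327 gf 5.367414690263104 f [-0.1 -0.1  5.6]
[[-0.977, 0.212, 0.002], [0.212, 0.977, -0.001], [-0.003, -0.0, -1.0]] [-14.8  24.3  81.    0.   74.6 -92.5]
brush_tip [([0.5672, -0.0242, -0.0003], 0.92)]
brush_eye [([0.5523, -0.0227, 0.1855], 0.8)]
238 270 217 259
```

Call:
move_arm(
  series="0 0 0 0 -0.15;0 0 0 0 -0.1;0 0 0 0 -0.1;0 0 0 0 -0.1",
)

```text
time_s: 10.22
position: [0.5448, -0.0221, 0.1692]
tool_rot: [[-0.977, 0.212, -0.0], [0.212, 0.977, 0.0], [0.0, -0.0, -1.0]]
ft_force: [0.2, -0.7, 0.1]
grip_width: 0.0384
gripper_force: 0.0
```

```bash
python3 - <<'E'
from h import *
st()
d=snap('scene','s5.png')
for t in('brush_tip','brush_eye'):
        r=spotter.mark_of(t,'scene'); print(t,[(np.round(a['point'],4).tolist(),round(a['score'],2)) for a in r[:2]])
p=d['pixels'][140:340,150:350]
w=snap('wrist','w5.png')['pixels']
cv2.imwrite('pics/s5c.png',np.hstack([cv2.resize(p,(384,384)),w[:, 56:456]]))
E
```

```text
t 10.22 p [ 0.5448 -0.0221  0.1692] w 0.0384 gf 0.0 f [ 0.2 -0.7  0.1]
[[-0.977, 0.212, -0.0], [0.212, 0.977, 0.0], [0.0, -0.0, -1.0]] [-14.8  24.4  81.   -0.   74.6 -92.5]
brush_tip []
brush_eye []
```

View pics/s5c.png

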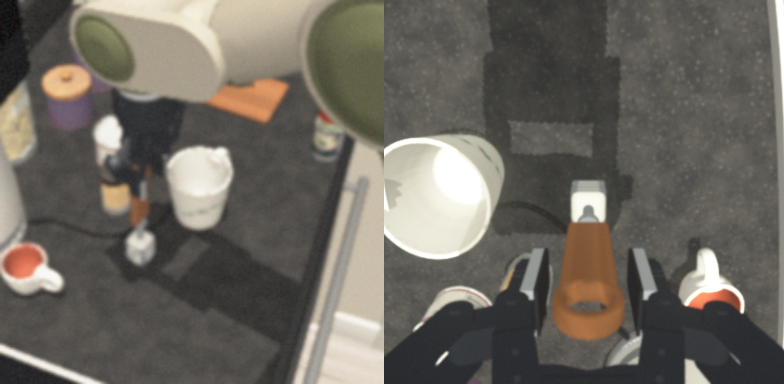

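The scene crop shows the brush standing free at (140,240). The wrist view puts its eye between the pads at (259,302) in the full picture, and the bristle head at (261,200).

```bash
python3 - <<'E'
from h import *
np.set_printoptions(precision=4,suppress=True)
d=optics.get_image('wrist')
print('eye',ray(d,[[258.5,302]],.183),'head top',ray(d,[[260,207]],.048))
P=[.5523,-.0225]
print(proj(d,[[.5455,-.022,.183],[.5455,-.022,.048],[.5455,-.022,.0],[.56,-.025,.048]]))
for t in('brush_tip','brush_eye'):
    print(t,[(a['point'],a['score']) for a in spotter.mark_of(t,'wrist')[:2]])
E
```

```text
eye [[ 0.5578 -0.0263  0.183 ]] head top [[ 0.5618 -0.0265  0.048 ]]
[[261.8795 278.7046]
 [261.1086 188.2771]
 [260.9791 173.2856]
 [261.261  204.7252]]
brush_tip [([0.5661, -0.0261, 0.0008], 0.87)]
brush_eye [([0.5711, -0.0291, 0.1862], 0.62), ([0.5671, -0.0237, 0.0029], 0.58)]
```

Call:
move_arm(
  series="-0.7 0 0 0 -0.1;-1.4 0 0.2 0 -0.1;-1.8 0 0.5 0 -0.1;-1.8 0 0.5 0 -0.1;-1.8 0 0.5 0 -0.3;-1.8 0 0.5 0 -0.6;-1.8 0 0.5 0 -0.6",
  force=20,
)

```text
time_s: 11.45
position: [0.5623, -0.0259, 0.1643]
tool_rot: [[-0.977, 0.212, -0.0], [0.212, 0.977, 0.0], [0.0, 0.0, -1.0]]
ft_force: [0.3, -1.0, -1.4]
grip_width: 0.0322
gripper_force: 21.6
```

```bash
python3 - <<'E'
from h import *
np.set_printoptions(precision=4,suppress=True)
st()
d=snap('top','t6.png')
s=snap('scene','s6.png')
w=snap('wrist','w6.png')
# mug rim from three views
for c,i in(('top',d),('scene',s),('wrist',w)):
    for f in('mug','mug_floor'):
        print(c,f,[(a['point'],a['score']) for a in spotter.mark_of(f,c)[:2]])
    r=spotter.cut_out('mug',c)
    if r:
        m=r[0]['pixels']; v,u=np.nonzero(m); print(c,'mask',u.min(),u.max(),v.min(),v.max())
    print(proj(i,[[.512+.045*np.cos(a),-.137+.045*np.sin(a),.095] for a in (0,np.pi/2,np.pi,-np.pi/2)]).tolist())
E
```

```text
t 11.45 p [ 0.5623 -0.0259  0.1643] w 0.0322 gf 21.58808002481237 f [ 0.3 -1.  -1.4]
[[-0.977, 0.212, -0.0], [0.212, 0.977, 0.0], [0.0, 0.0, -1.0]] [-14.7  26.3  78.6  -0.   75.1 -92.4]
top mug [([0.5135, -0.1537, 0.0012], 0.91)]
top mug_floor [([0.517, -0.1388, 0.0067], 0.75), ([0.5633, -0.0268, 0.102], 0.58)]
top mask 227 275 182 218
[[245.69692594178207, 183.91216618458012], [227.87166847691768, 201.35682132745208], [245.50818583703025, 218.9790013122617], [263.3724492194503, 201.27303473636744]]
scene mug [([0.51, -0.1512, 0.0011], 0.57), ([0.5683, -0.0267, 0.1835], 0.49)]
scene mug_floor [([0.5149, -0.134, 0.0093], 0.94)]
scene mask 238 270 217 258
[[239.87172261992592, 224.14641143715306], [249.20170183009466, 239.87793276585762], [270.24873484342413, 232.75730046379238], [260.26386030374147, 217.6055045042833]]
wrist mug [([0.5124, -0.1516, -0.0015], 0.73)]
wrist mug_floor [([0.5197, -0.1399, 0.0077], 0.67)]
[[109.95562391051044, 233.55065606631635], [147.92173640005092, 161.06121635699748], [63.39265545043253, 110.40765223285479], [31.80820668206985, 188.64683503063674]]
```

View pics/w6.png

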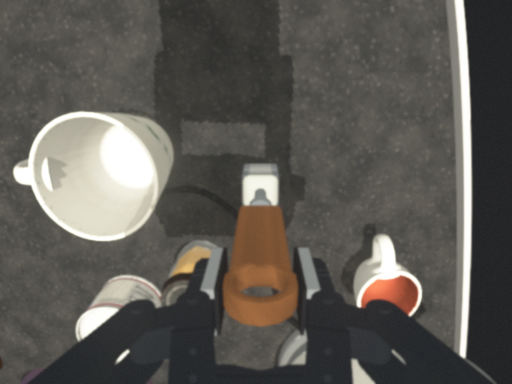

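The wrist view shows the brush standing between the pads and almost vertical. The mug rim is centred near (93,176), which puts the cup axis at about (0.515, -0.137). Next I'll lift, carry the brush over the mug and turn it to face the peg.

Call:
move_arm(
  series="0 0 -2 0 -0.6;0 0 -5 0 -0.6;0 0 -8 0 -0.6;0 0 -11 0 -0.6;0.4 -2 -11.2 -2 -0.6;1 -5 -11.2 -5 -0.6;1.7 -8 -11.2 -8 -0.6;2.2 -10.5 -11.2 -11 -0.6",
  force=30,
)

```text
time_s: 13.05
position: [0.5181, -0.1248, 0.2764]
tool_rot: [[-1.0, 0.021, -0.0], [0.021, 1.0, -0.0], [0.0, -0.0, -1.0]]
ft_force: [0.2, -0.2, -1.1]
grip_width: 0.0323
gripper_force: 32.3
```

```bash
python3 - <<'E'
from h import *
np.set_printoptions(precision=4,suppress=True)
st()
for c in('top','scene','wrist'):
    snap(c,c+'7.png')
    for f in('brush_tip','brush_eye','mug_floor'):
        print(c,f,[(a['point'],a['score']) for a in spotter.mark_of(f,c)[:2]])
go([.5125,-.1365,.27],90)
E
```

```text
t 13.05 p [ 0.5181 -0.1248  0.2764] w 0.0323 gf 32.30259942356497 f [ 0.2 -0.2 -1.1]
[[-1.0, 0.021, -0.0], [0.021, 1.0, -0.0], [0.0, -0.0, -1.0]] [ -26.3   18.4   72.    -0.    89.5 -115.1]
top brush_tip []
top brush_eye [([0.5117, -0.1557, -0.0003], 0.43)]
top mug_floor [([0.5172, -0.1373, 0.0073], 0.7)]
scene brush_tip [([0.5229, -0.1161, 0.1089], 0.73)]
scene brush_eye [([0.5227, -0.1231, 0.2912], 0.62)]
scene mug_floor [([0.5149, -0.1358, 0.0093], 0.76)]
wrist brush_tip [([0.5213, -0.1221, 0.1108], 0.77)]
wrist brush_eye [([0.522, -0.1248, 0.2983], 0.8), ([0.5413, -0.4195, -0.0017], 0.7)]
wrist mug_floor [([0.5199, -0.1358, 0.0041], 0.75), ([0.3637, -0.3274, 0.0008], 0.32)]
go [ 0.6  -1.32  0.63] turn -1.2
```

Call:
move_arm(
  series="0.5 -1.4 0 -1.2 -0.6;0.5 -1.4 0 -1.2 -0.6;0.5 -1.4 0.5 -1.2 -0.6;0.5 -1.4 3 -1.2 -0.6;0.5 -1.4 6 -1.2 -0.6;0.5 -1.4 8.5 -1.2 -0.6;0.5 -1.4 9.5 -1.2 -0.6;0.5 -1.4 9.5 -1.2 -0.6",
)

```text
time_s: 14.65
position: [0.5134, -0.1375, 0.1812]
tool_rot: [[-1.0, 0.001, -0.0], [0.001, 1.0, 0.0], [0.0, 0.0, -1.0]]
ft_force: [-0.3, 0.3, -1.7]
grip_width: 0.0321
gripper_force: 32.3
```

Call:
move_arm(
  series="0 0 0.2 0 -0.6;0 0 0.4 0 -0.6;0 0 0.4 0 -0.6",
)

```text
time_s: 15.02
position: [0.5134, -0.1378, 0.1775]
tool_rot: [[-1.0, 0.001, 0.0], [0.001, 1.0, -0.0], [-0.0, -0.0, -1.0]]
ft_force: [-0.1, -0.5, -1.8]
grip_width: 0.0321
gripper_force: 32.3
```

Call:
move_arm(
  series="0 0 0.2 0 -0.6;0 0 0.35 0 -0.6;0 0 0.45 0 -0.6;0 0 0.45 0 -0.6",
)

```text
time_s: 15.52
position: [0.5133, -0.1378, 0.1728]
tool_rot: [[-1.0, 0.001, -0.0], [0.001, 1.0, 0.0], [0.0, 0.0, -1.0]]
ft_force: [0.1, 0.3, -1.2]
grip_width: 0.0318
gripper_force: 32.3
```

```bash
python3 - <<'E'
from h import *
st()
d=snap('scene','s8.png'); w=snap('wrist','w8.png')
cv2.imwrite('pics/s8c.png',np.hstack([cv2.resize(d['pixels'][140:300,190:350],(384,384)),w['pixels'][:,56:456]]))
E
```

```text
t 15.53 p [ 0.5133 -0.1378  0.1728] w 0.0318 gf 32.30289573781192 f [ 0.1  0.3 -1.2]
[[-1.0, 0.001, -0.0], [0.001, 1.0, 0.0], [0.0, 0.0, -1.0]] [ -27.8   22.9   82.9   -0.    74.2 -117.7]
```

View pics/s8c.png

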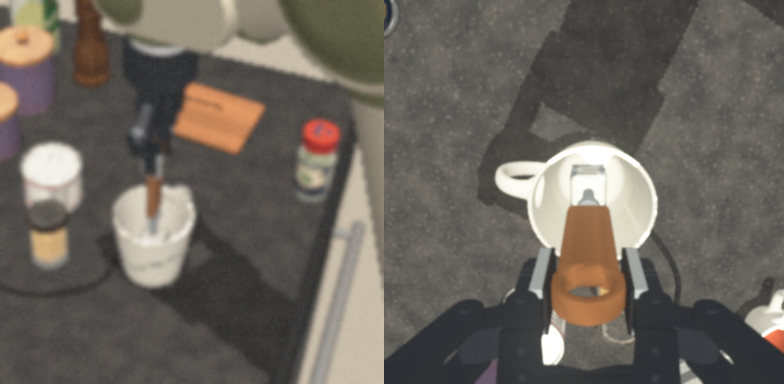

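The brush is upright inside the mug, its head centred at about (589,185) in the crop, and the tip should be within a millimetre of the floor. I'll lower it to contact and then let go.

Call:
move_arm(
  series="0 0 0.1 0 -0.6;0 0 0.2 0 -0.6;0 0 0.2 0 -0.6",
)

```text
time_s: 16.0
position: [0.5137, -0.1379, 0.1716]
tool_rot: [[-1.0, 0.001, 0.001], [0.001, 1.0, -0.001], [-0.001, -0.001, -1.0]]
ft_force: [-0.5, 0.8, 5.3]
grip_width: 0.0322
gripper_force: 32.9
```

Call:
move_arm(
  series="0 0 0 0 -0.25;0 0 0 0 -0.23;0 0 0 0 -0.15;0 0 0 0 0.1;0 0 0 0 0.1",
)

```text
time_s: 16.62
position: [0.5133, -0.1377, 0.1707]
tool_rot: [[-1.0, 0.001, -0.0], [0.001, 1.0, 0.0], [0.0, 0.0, -1.0]]
ft_force: [-0.2, 0.7, -0.7]
grip_width: 0.0467
gripper_force: 0.0
```

```bash
python3 - <<'E'
from h import *
st()
np.set_printoptions(precision=4,suppress=True)
for c in('scene','wrist'):
    d=snap(c,c+'9.png')
    for f in('brush_tip','brush_eye','mug_floor'):
        print(c,f,[(a['point'],a['score']) for a in spotter.mark_of(f,c)[:2]])
E
```

```text
t 16.62 p [ 0.5133 -0.1377  0.1707] w 0.0467 gf 0.0 f [-0.2  0.7 -0.7]
[[-1.0, 0.001, -0.0], [0.001, 1.0, 0.0], [0.0, 0.0, -1.0]] [ -27.8   23.    83.1   -0.    73.9 -117.7]
scene brush_tip [([0.5164, -0.1382, 0.0031], 0.69)]
scene brush_eye [([0.5202, -0.1373, 0.1886], 0.77)]
scene mug_floor [([0.5135, -0.1359, 0.0103], 0.96)]
wrist brush_tip [([0.5184, -0.1369, 0.0079], 0.64)]
wrist brush_eye [([0.5139, -0.1407, 0.1931], 0.6)]
wrist mug_floor [([0.5182, -0.1361, 0.004], 0.9)]
```

View pics/wrist9.png

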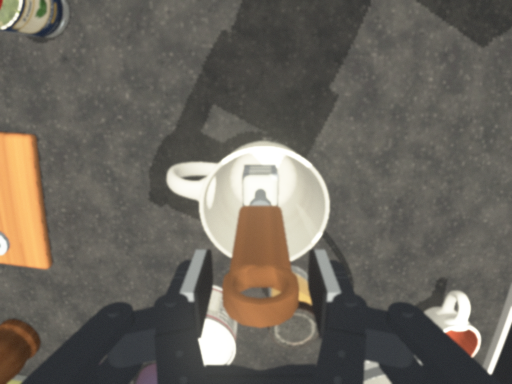

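The brush stands free and upright in the mug, with its head at (260,185) and its eye at (260,290). I'll back off clearly, then take it again a little lower.

Call:
move_arm(
  series="0 0 -3 0 0.3;0 0 -6 0 0.3;0 0 -6 0 0.3;0 0 -6 0 0.3;-0.3 0 -4 0 0.3;-0.3 0 -1 0 0.1;-0.3 0 0.5 0 0.1;-0.3 0 0.6 0 0.1",
)

```text
time_s: 18.02
position: [0.5156, -0.1374, 0.1631]
tool_rot: [[-1.0, 0.001, -0.004], [0.001, 1.0, 0.002], [0.004, 0.002, -1.0]]
ft_force: [0.5, -1.3, -0.1]
grip_width: 0.0474
gripper_force: 0.0
```

Call:
move_arm(
  series="0 0 0 0 -0.2;0 0 0 0 -0.6;0 0 0 0 -0.6;0 0 0 0 -0.6",
  force=30,
)

```text
time_s: 18.52
position: [0.5165, -0.1378, 0.1652]
tool_rot: [[-1.0, 0.001, 0.001], [0.001, 1.0, -0.0], [-0.001, -0.0, -1.0]]
ft_force: [-0.4, -0.5, 1.6]
grip_width: 0.0319
gripper_force: 30.0
```

Call:
move_arm(
  series="0 0 -1.5 0 -0.6;0 0 -3.2 0 -0.6;0 0 -4.4 0 -0.6;0 0 -4.4 0 -0.6;0 0 -3 0 -0.6;0 0 -1.2 0 -0.6;0 0 0.1 0 -0.6;0 0 0.1 0 -0.6",
)

```text
time_s: 19.52
position: [0.5164, -0.1379, 0.1632]
tool_rot: [[-1.0, 0.001, -0.0], [0.001, 1.0, -0.0], [0.0, -0.0, -1.0]]
ft_force: [-0.6, -0.5, 2.6]
grip_width: 0.032
gripper_force: 31.8
```

Call:
move_arm(
  series="0 0 -1.5 0 -0.6;0 0 -3.2 0 -0.6;0 0 -4.5 0 -0.6;0 0 -4.5 0 -0.6;0 0 -3 0 -0.6;0 0 -1.2 0 -0.6;0 0 0 0 -0.6;0 0 0 0 -0.6",
)

```text
time_s: 20.52
position: [0.5163, -0.1377, 0.1632]
tool_rot: [[-1.0, 0.001, -0.001], [0.001, 1.0, 0.0], [0.001, 0.0, -1.0]]
ft_force: [-0.3, 0.5, -0.5]
grip_width: 0.032
gripper_force: 32.1
```

```bash
python3 - <<'E'
from h import *
st()
np.set_printoptions(precision=4,suppress=True)
for c in('scene','wrist','top'):
    d=snap(c,c+'10.png')
    for f in('brush_tip','brush_eye','mug_floor','peg','peg_end','hook_stand'):
        print(c,f,[(a['point'],round(a['score'],2)) for a in spotter.mark_of(f,c)[:2]])
    R=cv2.Rodrigues(d['rvec'])[0]; print('cam',-R.T@np.ravel(d['tvec']))
    print(proj(d,[[.587,-.424,.235],[.5095,-.4235,.2388],[.587,-.424,.012]]).round(1).tolist())
t=cv2.imread('pics/top10.png')[140:240,310:400]
s=cv2.imread('pics/scene10.png')[110:210,240:330]
cv2.imwrite('pics/peg.png',np.hstack([cv2.resize(t,(390,433),interpolation=2),cv2.resize(s,(390,433),interpolation=2)]))
E
```

```text
t 20.52 p [ 0.5163 -0.1377  0.1632] w 0.032 gf 32.14869383024052 f [-0.3  0.5 -0.5]
[[-1.0, 0.001, -0.001], [0.001, 1.0, 0.0], [0.001, 0.0, -1.0]] [ -27.6   23.7   83.3    0.    73.  -117.6]
scene brush_tip [([0.5144, -0.1361, 0.0044], 0.62)]
scene brush_eye [([0.5195, -0.1376, 0.1884], 0.78)]
scene mug_floor [([0.5146, -0.1366, 0.0047], 0.97)]
scene peg []
scene peg_end []
scene hook_stand [([0.5382, -0.4185, -0.0008], 0.9)]
cam [0.2864 0.53   0.8594]
[[264.7, 128.2], [288.6, 132.3], [262.3, 182.6]]
wrist brush_tip [([0.5162, -0.1343, 0.0086], 0.84)]
wrist brush_eye [([0.5149, -0.1403, 0.1917], 0.83)]
wrist mug_floor [([0.5136, -0.1348, 0.1087], 0.64)]
wrist peg []
wrist peg_end []
wrist hook_stand []
cam [ 0.4319 -0.1383  0.3065]
[[-21.3, 317.2], [239.1, 199.4], [-4.6, 242.3]]
top brush_tip [([0.5179, -0.1412, 0.009], 0.33)]
top brush_eye []
top mug_floor [([0.5158, -0.1379, 0.0094], 0.62)]
top peg []
top peg_end [([0.5103, -0.4183, 0.2396], 0.5)]
top hook_stand [([0.5406, -0.4206, -0.0016], 0.77)]
cam [ 0.3416 -0.1852  1.1326]
[[370.7, 157.9], [372.8, 191.5], [350.8, 179.1]]
```

View pics/peg.png

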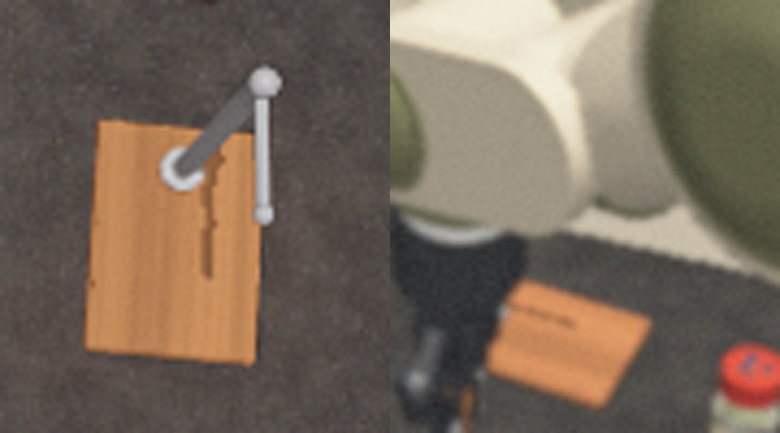

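Both strokes are done. In the left half of the crop, from the top camera, the peg runs from the post cap at (371.2,158.9) to its end at (371,191), both in full-picture pixels. That is about 4° off the world -x axis. Now I'll lift out and approach the peg from in front.

Call:
move_arm(
  series="0 0 0.1 0 -0.6;0 0 -2 0 -0.6;0 0 -5 0 -0.6;0 0 -8 0 -0.6;0 0 -11 0 -0.6;0 0 -12 0 -0.6;0 0 -12 0 -0.6",
)

```text
time_s: 22.45
position: [0.5163, -0.1377, 0.2835]
tool_rot: [[-1.0, 0.001, -0.0], [0.001, 1.0, -0.0], [0.0, -0.0, -1.0]]
ft_force: [0.0, 0.1, -1.6]
grip_width: 0.0323
gripper_force: 32.2
```

```bash
python3 - <<'E'
from h import *
st(); go([.45,-.416,.278],86.3)
np.set_printoptions(precision=4,suppress=True)
for c in('scene','wrist'):
    snap(c,c+'11.png')
    for f in('brush_tip','brush_eye','mug'):
        print(c,f,[(a['point'],round(a['score'],2)) for a in spotter.mark_of(f,c)[:2]])
E
```

```text
t 22.45 p [ 0.5163 -0.1377  0.2835] w 0.0323 gf 32.15140439802781 f [ 0.   0.1 -1.6]
[[-1.0, 0.001, -0.0], [0.001, 1.0, -0.0], [0.0, -0.0, -1.0]] [ -27.6   18.4   71.    -0.    90.7 -117.6]
go [  6.6  -27.83   0.55] turn 3.6
scene brush_tip [([0.5166, -0.1337, 0.1275], 0.72)]
scene brush_eye [([0.5204, -0.1381, 0.3084], 0.91)]
scene mug [([0.5086, -0.1508, 0.0007], 0.76)]
wrist brush_tip [([0.5151, -0.1357, 0.128], 0.92)]
wrist brush_eye [([0.5143, -0.1376, 0.312], 0.87)]
wrist mug [([0.5109, -0.1533, -0.0009], 0.69), ([0.6412, -0.1103, -0.0006], 0.27)]
```

Call:
move_arm(
  series="0.7 -3 0 0 -0.6;1.7 -7 0 1 -0.6;2.6 -11 0 2 -0.6;3.6 -15 0 3 -0.6;4.5 -19 0 3.6 -0.6;5.5 -23 0 3.6 -0.6;6.3 -26.5 0 3.6 -0.6;6.6 -27.8 0 3.6 -0.6",
)

```text
time_s: 23.85
position: [0.4493, -0.4173, 0.2831]
tool_rot: [[-0.998, 0.066, -0.001], [0.066, 0.998, 0.001], [0.001, 0.001, -1.0]]
ft_force: [0.6, 0.1, -1.0]
grip_width: 0.0322
gripper_force: 32.1
```

Call:
move_arm(
  series="0 0 0 0 -0.6;0 0 2 0 -0.6;0 0 4.5 0 -0.6;0 0 6 0 -0.6;0 0 6 0 -0.6",
)

```text
time_s: 24.48
position: [0.4502, -0.4147, 0.2233]
tool_rot: [[-0.998, 0.063, -0.001], [0.063, 0.998, 0.001], [0.001, 0.001, -1.0]]
ft_force: [0.4, 0.1, -1.0]
grip_width: 0.0322
gripper_force: 32.1
```

```bash
python3 - <<'E'
from h import *
st()
np.set_printoptions(precision=4,suppress=True)
for c in('scene','wrist','top'):
    d=snap(c,c+'12.png')
    for f in('brush_tip','brush_eye','peg','peg_end'):
        print(c,f,[(a['point'],round(a['score'],2)) for a in spotter.mark_of(f,c)[:2]])
    print(proj(d,[[.585,-.4245,.235],[.5095,-.4195,.2388]]).round(1).tolist())
s=cv2.imread('pics/scene12.png'); w=cv2.imread('pics/wrist12.png')
cv2.imwrite('pics/p12.png',np.hstack([cv2.resize(s[90:210,230:350],(384,384)),w[:,80:480]]))
E
```

```text
t 24.48 p [ 0.4502 -0.4147  0.2233] w 0.0322 gf 32.13650807971135 f [ 0.4  0.1 -1. ]
[[-0.998, 0.063, -0.001], [0.063, 0.998, 0.001], [0.001, 0.001, -1.0]] [ -53.7   28.5   64.5    0.    87.1 -140.1]
scene brush_tip [([0.4487, -0.4114, 0.0649], 0.52)]
scene brush_eye [([0.4541, -0.4146, 0.2486], 0.5)]
scene peg [([0.5878, -0.4282, 0.2197], 0.53), ([0.5117, -0.1547, -0.0014], 0.46)]
scene peg_end [([0.5118, -0.4228, 0.2346], 0.47), ([0.442, -0.4128, 0.1662], 0.45)]
[[265.3, 128.3], [288.2, 133.0]]
wrist brush_tip [([0.4483, -0.4147, 0.071], 0.88)]
wrist brush_eye [([0.4485, -0.4174, 0.2531], 0.77), ([0.6409, -0.1065, -0.0024], 0.23)]
wrist peg []
wrist peg_end [([0.5072, -0.4159, 0.2396], 0.38)]
[[260.9, 451.5], [261.4, 373.1]]
top brush_tip []
top brush_eye [([0.6366, -0.1034, -0.0001], 0.69)]
top peg [([0.5847, -0.4241, 0.2194], 0.6)]
top peg_end []
[[371.0, 158.7], [371.0, 191.5]]
```

View pics/p12.png

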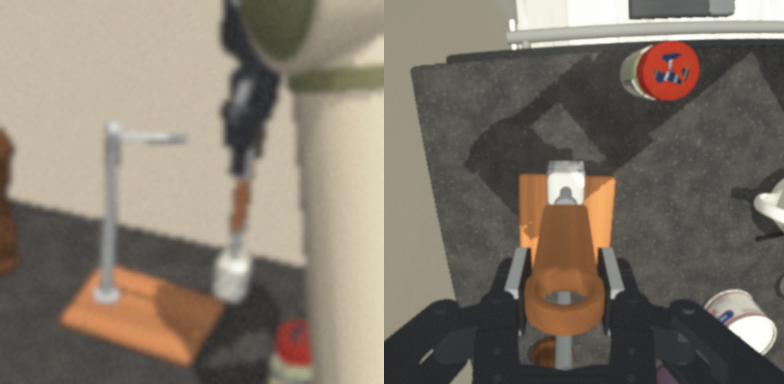

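The scene crop shows the peg end at about (287.5,133.4) in full-picture pixels, close to the predicted point. The wrist view shows the peg directly in line through the eye. I'll drop to peg height and thread it.

Call:
move_arm(
  series="0 -0.1 0.8 0 -0.6;0 -0.1 1.4 0 -0.6;0 -0.1 1.45 0 -0.6;-1.5 -0.1 1.45 0 -0.6;-3 -0.1 1.45 0 -0.6;-4.2 -0.1 1.45 0 -0.6;-4.7 -0.1 1.45 0 -0.6;-4.7 -0.1 1.45 0 -0.6",
)

```text
time_s: 26.22
position: [0.4971, -0.4196, 0.2092]
tool_rot: [[-0.998, 0.064, -0.0], [0.064, 0.998, 0.0], [0.0, 0.0, -1.0]]
ft_force: [0.7, -0.5, -0.5]
grip_width: 0.0319
gripper_force: 32.1
```

```bash
python3 - <<'E'
from h import *
st()
np.set_printoptions(precision=4,suppress=True)
for c in('scene','wrist'):
    d=snap(c,c+'13.png')
    for f in('brush_tip','brush_eye','peg_end'):
        print(c,f,[(a['point'],round(a['score'],2)) for a in spotter.mark_of(f,c)[:2]])
s=cv2.imread('pics/scene13.png'); w=cv2.imread('pics/wrist13.png')
cv2.imwrite('pics/p13.png',np.hstack([cv2.resize(s[105:185,250:330],(400,400),interpolation=2),cv2.resize(w[234:384,180:330],(400,400),interpolation=2)]))
E
```

```text
t 26.23 p [ 0.4971 -0.4196  0.2092] w 0.0319 gf 32.14452393818647 f [ 0.7 -0.5 -0.5]
[[-0.998, 0.064, -0.0], [0.064, 0.998, 0.0], [0.0, 0.0, -1.0]] [ -50.6   33.    58.8   -0.    88.2 -136.9]
scene brush_tip [([0.499, -0.4136, 0.051], 0.62)]
scene brush_eye [([0.4992, -0.4206, 0.2357], 0.6)]
scene peg_end [([0.5118, -0.4208, 0.234], 0.4)]
wrist brush_tip [([0.4947, -0.4146, 0.0587], 0.62)]
wrist brush_eye []
wrist peg_end [([0.5101, -0.4164, 0.2384], 0.78)]
```

View pics/p13.png

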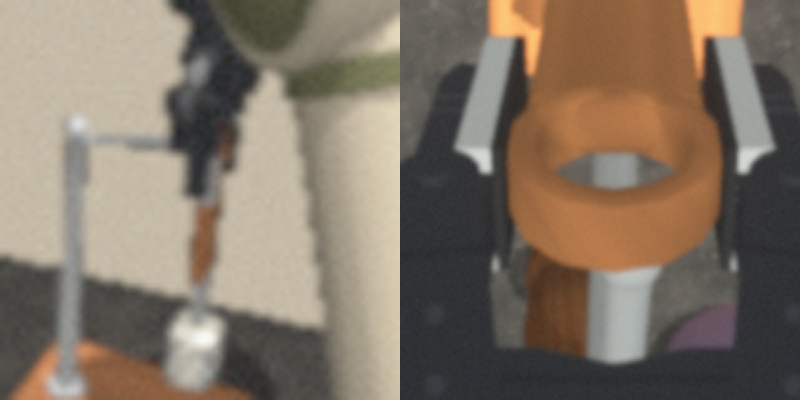

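The wrist crop shows the peg's ball just behind the eye and within about 1.5 mm of its centre line. The eye height agrees too. I'll thread it slowly, watching the force. That makes 12 pictures viewed, which is over the limit of 10, so from here I use numbers only.

Call:
move_arm(
  series="-0.4 0.1 0 0 -0.6;-0.8 0.1 0 0 -0.6;-1.2 0.1 0 0 -0.6;-1.6 0.1 0.05 0 -0.6;-2 0.1 0.1 0 -0.6;-2 0.1 0.1 0 -0.6",
)

```text
time_s: 27.38
position: [0.5171, -0.4199, 0.2081]
tool_rot: [[-0.998, 0.064, -0.0], [0.064, 0.998, 0.0], [0.0, 0.0, -1.0]]
ft_force: [-0.4, -0.1, -1.0]
grip_width: 0.0318
gripper_force: 32.1
```

Call:
move_arm(
  series="-0.5 0 0.1 0 -0.6;-1 0 0.25 0 -0.6;-1.5 0 0.4 0 -0.6;-2 0 0.5 0 -0.6;-2.5 0 0.65 0 -0.6;-2.8 0 0.7 0 -0.6;-2.8 0 0.7 0 -0.6",
)

```text
time_s: 28.25
position: [0.545, -0.4217, 0.2012]
tool_rot: [[-0.998, 0.064, -0.0], [0.064, 0.998, 0.0], [0.0, 0.0, -1.0]]
ft_force: [-0.3, 0.3, -1.2]
grip_width: 0.0317
gripper_force: 32.1
```

```bash
python3 - <<'E'
from h import *
st()
np.set_printoptions(precision=4,suppress=True)
for c in('scene','wrist','top'):
    d=snap(c,c+'14.png')
    for f in('brush_tip','brush_eye','peg_end','peg'):
        print(c,f,[(a['point'],round(a['score'],2)) for a in spotter.mark_of(f,c)[:2]])
E
```

```text
t 28.25 p [ 0.545  -0.4217  0.2012] w 0.0317 gf 32.14535897132009 f [-0.3  0.3 -1.2]
[[-0.998, 0.064, -0.0], [0.064, 0.998, 0.0], [0.0, 0.0, -1.0]] [ -47.6   37.5   51.7   -0.    90.9 -133.9]
scene brush_tip [([0.5446, -0.4203, 0.0437], 0.61), ([0.6398, -0.1068, -0.0051], 0.55)]
scene brush_eye []
scene peg_end [([0.54, -0.4214, 0.1454], 0.46), ([0.511, -0.4205, 0.2367], 0.41)]
scene peg []
wrist brush_tip [([0.5429, -0.4184, 0.0485], 0.9)]
wrist brush_eye [([0.5433, -0.4232, 0.2334], 0.57)]
wrist peg_end [([0.5058, -0.4149, 0.2414], 0.79)]
wrist peg [([0.5868, -0.4298, 0.2154], 0.97)]
top brush_tip [([0.6814, -0.2027, 0.001], 0.3)]
top brush_eye []
top peg_end []
top peg []
```

The peg end shows in front of the eye, so it is threaded. Next I lower until the eye rests on the peg.

Call:
move_arm(
  series="0 0 0.2 0 -0.6;0 0 0.4 0 -0.6;0 0 0.5 0 -0.6;0 0 0.6 0 -0.6;0 0 0.6 0 -0.6",
)

```text
time_s: 29.62
position: [0.5448, -0.4217, 0.1953]
tool_rot: [[-0.998, 0.064, -0.0], [0.064, 0.998, 0.0], [0.0, 0.0, -1.0]]
ft_force: [-0.0, 0.5, -1.7]
grip_width: 0.0322
gripper_force: 32.1
```

Call:
move_arm(
  series="0 0 0.1 0 -0.6;0 0 0.2 0 -0.6;0 0 0.2 0 -0.6",
)

```text
time_s: 30.0
position: [0.5449, -0.4219, 0.194]
tool_rot: [[-0.998, 0.064, 0.001], [0.064, 0.998, -0.001], [-0.001, -0.001, -1.0]]
ft_force: [-0.6, -0.0, 3.1]
grip_width: 0.0321
gripper_force: 32.5
```

Contact came at the predicted height. Releasing gently.

Call:
move_arm(
  series="0 0 0 0 -0.25;0 0 0 0 -0.24;0 0 0 0 -0.23;0 0 0 0 -0.2;0 0 0 0 -0.1;0 0 0 0 0.1;0 0 0 0 0.3;0 0 0 0 0.3",
)

```text
time_s: 31.0
position: [0.5448, -0.4218, 0.1933]
tool_rot: [[-0.998, 0.064, 0.0], [0.064, 0.998, -0.0], [-0.0, -0.0, -1.0]]
ft_force: [-0.1, 0.3, -0.4]
grip_width: 0.0554
gripper_force: 0.0
```

```bash
python3 - <<'E'
from h import *
st()
np.set_printoptions(precision=4,suppress=True)
for c in('scene','wrist'):
    d=snap(c,c+'15.png')
    for f in('brush_tip','brush_eye','peg_end'):
        print(c,f,[(a['point'],round(a['score'],2)) for a in spotter.mark_of(f,c)[:2]])
E
```

```text
t 31.0 p [ 0.5448 -0.4218  0.1933] w 0.0554 gf 0.0 f [-0.1  0.3 -0.4]
[[-0.998, 0.064, 0.0], [0.064, 0.998, -0.0], [-0.0, -0.0, -1.0]] [ -47.6   37.7   52.5    0.    89.8 -133.9]
scene brush_tip [([0.541, -0.4161, 0.037], 0.82)]
scene brush_eye [([0.5419, -0.4184, 0.0361], 0.74), ([0.5484, -0.4213, 0.2206], 0.58)]
scene peg_end [([0.5131, -0.4215, 0.2356], 0.58)]
wrist brush_tip [([0.5363, -0.4201, 0.0378], 0.94)]
wrist brush_eye [([0.5433, -0.4247, 0.2219], 0.71)]
wrist peg_end [([0.5064, -0.4168, 0.2426], 0.68)]
```

Call:
move_arm(
  series="0 0 -1 0 0.3;0 0 -3 0 0.3;0 0 -5 0 0.3;0 0 -8 0 0.3;0 0 -12 0 0.3;2 0 -13 0 0.3;6 0 -13 0 0.3;9 0 -13 0 0.3",
)

```text
time_s: 32.4
position: [0.4538, -0.4158, 0.3244]
tool_rot: [[-0.998, 0.064, 0.001], [0.064, 0.998, -0.001], [-0.001, -0.001, -1.0]]
ft_force: [-0.5, -1.1, 0.1]
grip_width: 0.0554
gripper_force: 0.0
```

Call:
move_arm(
  series="0 0 0 0 0.3;0 0 0 0 0.3;0 0 0 0 0.3;0 0 0 0 0.3;0 0 0 0 0.3;0 0 0 0 0.3;0 0 0 0 0.3;0 0 0 0 0.3",
)

```text
time_s: 33.4
position: [0.455, -0.416, 0.3234]
tool_rot: [[-0.998, 0.064, 0.0], [0.064, 0.998, -0.0], [-0.0, -0.0, -1.0]]
ft_force: [-0.7, 0.0, -0.1]
grip_width: 0.0553
gripper_force: 0.0
```

```bash
python3 - <<'E'
from h import *
st()
np.set_printoptions(precision=4,suppress=True)
for k in range(2):
  for c in('scene','wrist','top'):
    d=optics.get_image(c)
    for f in('brush_tip','brush_eye','peg_end')+(('mug','honey_jar','spice_jar','tin','cup_small') if k and c=='scene' else ()):
        print(c,f,[(a['point'],round(a['score'],2)) for a in spotter.mark_of(f,c)[:2]])
st()
E
```

```text
t 33.4 p [ 0.455  -0.416   0.3234] w 0.0553 gf 0.0 f [-0.7  0.  -0.1]
[[-0.998, 0.064, 0.0], [0.064, 0.998, -0.0], [-0.0, -0.0, -1.0]] [ -53.4   26.6   51.6    0.   101.8 -139.8]
scene brush_tip [([0.5376, -0.418, 0.0356], 0.56)]
scene brush_eye [([0.5096, -0.4231, 0.2359], 0.74), ([0.5449, -0.4226, 0.2213], 0.71)]
scene peg_end [([0.5107, -0.4212, 0.2397], 0.38)]
wrist brush_tip [([0.5371, -0.4197, 0.0406], 0.57)]
wrist brush_eye [([0.5437, -0.4222, 0.2247], 0.56)]
wrist peg_end []
top brush_tip [([0.5314, -0.4177, 0.0376], 0.42)]
top brush_eye [([0.5455, -0.4208, 0.2231], 0.41)]
top peg_end []
scene brush_tip [([0.5412, -0.4199, -0.0019], 0.66), ([0.541, -0.4198, 0.0356], 0.62)]
scene brush_eye [([0.5464, -0.4223, 0.2195], 0.87)]
scene peg_end [([0.5111, -0.4259, 0.2372], 0.43)]
scene mug [([0.5132, -0.1491, -0.0018], 0.92)]
scene honey_jar [([0.6398, -0.1078, -0.0059], 0.96)]
scene spice_jar [([0.3664, -0.3301, 0.0024], 0.76), ([0.6787, 0.0717, 0.0015], 0.43)]
scene tin [([0.6821, -0.1974, 0.0013], 0.81)]
scene cup_small [([0.6795, 0.0738, 0.0036], 0.8)]
wrist brush_tip [([0.5375, -0.4193, 0.0402], 0.78)]
wrist brush_eye [([0.543, -0.4242, 0.2229], 0.74)]
wrist peg_end [([0.5093, -0.4137, 0.2404], 0.8), ([0.5196, -0.1381, 0.0068], 0.29)]
top brush_tip [([0.5367, -0.4188, 0.0374], 0.49)]
top brush_eye [([0.5428, -0.4221, 0.2217], 0.43)]
top peg_end []
t 34.85 p [ 0.455  -0.416   0.3233] w 0.0556 gf 0.0 f [ 0.4 -0.4 -0.2]
[[-0.998, 0.064, 0.0], [0.064, 0.998, -0.0], [-0.0, -0.0, -1.0]] [ -53.4   26.6   51.6    0.   101.8 -139.8]
```

```bash
python3 -c "
from rig import order; print(order.close_job())"
```

```text
the job is handed in; nothing more can be done
None
```

The brush stood free in the mug, was retaken at the eye end for two scrub strokes, and now hangs by its eye on the peg (about 2° off vertical), with the mug upright and nothing knocked over. I handed the job in at about 35 s; no verdict came back, and I viewed 12 pictures, two over the limit of 10.

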